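# Set the stout torque driver to 4

## Task

Two torque drivers stand upright in bench feet, each with a clicking scale sleeve on top and a fixed dial below it numbered 1 to 6 by white dots. Turn the sleeve of the stout one (the thicker, shorter sleeve) so that its pointer clicks in at 4 on its dial, then let go; leave the slim one at its setting.

Things in the scene. Friction and masses are not known exactly. Their poses are not given: they have to be found in the camera images.
- stout_grip (a point): On the axis of the stout driver's ribbed aluminium sleeve (40 mm across, 52 mm tall), 17 mm below its top, 36 mm above its fixed dark dial (110 mm across, face 76 mm above the bench). Turns with the sleeve: x along the pointer, z up. Pointer: a black line on the sleeve's top and a white tongue at its foot, 5 mm high over the dial, ending 32 mm from the axis. The foot is screwed down.
- stout_sleeve (a joint): Turn of the stout sleeve, rad, growing clockwise seen from above. Six detents 0.45 rad apart: 0 = one dot, 0.45 two, 0.90 three, 1.35 four, 1.80 five, 2.25 six dots; stops just past both ends. Starts near one, two or three. Turning takes under 0.15 N m; let go between detents it springs into the nearer one.
- slim_grip (a point): Point on the axis of the slim driver's aluminium sleeve (24 mm across, 62 mm tall), 17 mm below its top and 45 mm above its dial (96 mm across, its face 86 mm above the bench). Same mechanism and axes as the stout one.
- slim_pointer (a point): End of the white tongue at the foot of the slim sleeve, 25 mm from its axis, 3 mm above its dial. Not to be turned.

How it is judged (in metres and radians):
At the end, for the whole second after the job is handed in: The stout driver's sleeve rests at 4 (joint within 0.18 rad, 10 degrees, of 1.35) and the slim driver's pointer is within 9 mm of where it started, which is the same setting (value of joint stout_sleeve between 1.17 and 1.53 rad and velocity of joint stout_sleeve between -0.1 and 0.1 rad/s and distance of slim_pointer from where it was at the start of the episode below 0.009 m); the robot touches nothing.
It fails at once if the slim driver's sleeve is turned to another setting (distance of slim_pointer from where it was at the start of the episode above 0.009 m).
It also fails if it takes over 32 s, if anything falls off the work surface, if the arm or the gripper's body presses on something with over 40 N, if the wrist force passes 120 N, or if a joint passes its speed limit or range.

## Robot

A 6-joint arm with a two-finger parallel gripper is mounted at the origin on a cart in front of the work surface, level with it; the furniture and walls round the work are solid. World frame = base frame: x ahead of the robot, y to its left, z up, the work surface at z = 0. Lengths are in mm, angles in rad, forces in N, time in s.
With the tool pointing down it reaches from about 375 to 900 mm from the base axis. Payload 3.1 kg.
Tool frame: the origin (TCP) lies on the centre line of the jaws, within the pads' length; the fingertips stand 22 mm ahead of it and the grasp point (between the pads) lies 3 mm ahead of it; z points along the fingers, y is the line along which they close (so a half turn about z gives the same grasp; the last joint's range is limited). The gripper opens to 87 mm and grips with 3 to 60 N. Pads are 19 mm wide; open, the fingers measure 117 mm over their backs; the gripper's body (75 mm by 190 mm) begins 51 mm behind the grasp point.
Start: joints at [1.044, 0.527, 1.433, -0, 1.181, -0.178], TCP at [213.565, 587.356, 244.548] pointing down, gripper open.
Joint ranges: [-3.08, 3.08], [-0.75, 2.2], [0.22, 2.44], [-1.43, 4.57], [0, 2.65], [-2.85, 2.85]. Speed limits (rad/s): [2.79, 2.79, 3.14, 3.14, 3.14, 3.14].

## Interface

Orientations are given as a rotation vector (axis times angle).
In Python, from cell import sense, snapshot, sign_off gives the robot as it stands.
- The arm moves only by the shell command python3 -m handwheel 'ROWS' [FORCE]. ROWS is JSON, a list of rows, each an object of numbers: "grip": the opening, from -1 (shut) to 1 (fully open); "tx", "ty", "tz": the shift along the tool's x, y, z in m; "yaw": the turn about the tool's z in rad. A call has 1 to 20 rows; each row is the pose to reach, as a shift and turn from the pose commanded when the call began, along the tool's axes at that moment; what a row does not reach only later rows make up. A row lasts 1/12 s, in which the tool goes at most 41.7 mm and 7.16 degrees, less where a joint would pass 70% of its speed; a pose out of reach is approached as far as the arm can. A call with a gripper value outside its range is refused whole. The fingers move at their own pace and stop on an object; FORCE is the grip in N (left out, the last holds). Time passes only in rows, so rows that repeat a pose let the fingers close. It gives the time, the measured TCP pose, the force, the opening and the grip force at its end, in the units of the state.
- sense(): the state, without advancing time (a new reading comes with each control period).
- snapshot(name): name is "scene" or "top" or "wrist"; returns a dict with "frame" (420x560x3 uint8, red, green, blue), "vertical_fov" (degrees; the focal length in pixels is half the picture's height over the tangent of half this angle, whatever the lens; pixels are square), "cx", "cy" (the principal point, pixels), "k1" (the pictures are not rectified: a ray, as slopes to the right and down, at radius r is drawn at 1 + k1 r^2 times it, then the intrinsics apply), "rvec" (rotation vector, rad) and "tvec" (3), from world to camera coordinates, as OpenCV has them. Camera axes: x right, y down, z forward; pixel columns grow to the right and rows downward; lengths in mm; the calibration is good to about 2 mm. A picture is of the moment at which its call begins. There is no depth.
- sign_off(): hands the job in; it is judged then, once.
The state is a dict: "time": time; "qpos": joint angles; "joint_vel": joint speeds; "joint_torque": joint torques, N m; "eef_pos": TCP position; "tool_rot": TCP orientation; "wrist_force": force on the tool from outside, world axes, zero at the start; "ft_torque": the same for the moment, N m; "gripper_width": finger opening in mm; "grasp_force": force on a finger pad.
Only numpy, scipy, OpenCV 4.12 (cv2) and the standard library are available. Lean on these libraries where they do the work, as an engineer would, in place of code of your own. Each camera call takes 0.05 s, during which the arm holds its last target. There are 200 camera calls.

## Working session

There is one attempt and no reset: what is moved stays moved. The work goes in short steps, Python scripts to look and compute and a shell command to move; the robot and the scene stay as the last step left them, time stands still between calls to the robot, and variables do not carry over. Pictures are saved under pics/ and viewed, at most 10 in all, crops included, and the job is handed in when it is done.

```bash
mkdir -p pics
cat > h.py <<'E'
import numpy as np,cv2
from cell import sense,snapshot
def ray(s,px,z):
    f=s["frame"].shape[0]/2/np.tan(np.radians(s["vertical_fov"])/2)
    px=np.atleast_2d(np.array(px,float)); d=(px-[s["cx"],s["cy"]])/f
    u=d.copy()
    for _ in range(20): u=d/(1+s["k1"]*(u**2).sum(1,keepdims=True))
    R=cv2.Rodrigues(np.array(s["rvec"],float))[0]; t=np.array(s["tvec"],float)
    c=-R.T@t; w=np.c_[u,np.ones(len(u))]@R
    return c+w*((z-c[2])/w[:,2:])
E
python3 - <<'E'
from h import *
ims=[]
for n in("top","scene"):
    s=snapshot(n); np.save(n+".npy",s,allow_pickle=True); cv2.imwrite(f"pics/{n}.png",s["frame"][:,:,::-1])
    print(n,s["vertical_fov"],ray(s,[[280,210]],0))
s=sense();print(s["time"],s["eef_pos"],s["tool_rot"],s["gripper_width"])
E
```

```text
top 52.94720263220854 [[547.93814046  94.16492885   0.        ]]
scene 51.87518522128864 [[565.13622905  47.09878163   0.        ]]
0.1 [213.23075819 586.85255641 243.68514947] [-5.44881799e-01 -3.09330631e+00  2.87796880e-03] 87.01771086353978
```

View pics/top.png

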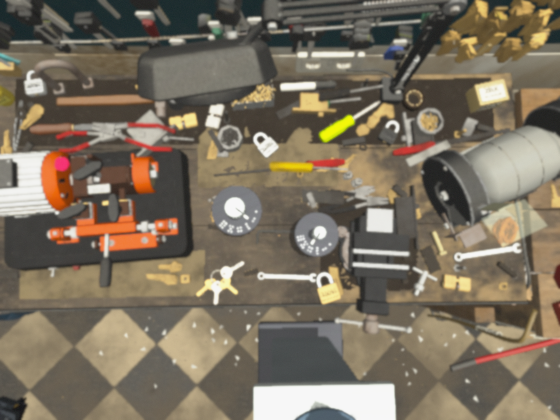

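View pics/scene.png

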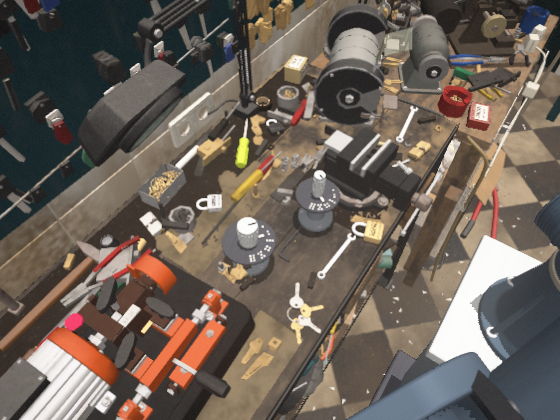

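The top view shows the stout driver at about (236,209) and the slim one at about (319,233). The scene view shows them at (248,235) and (319,185). I'll zoom in on both from the top.

Run:
```python
from h import *
s=np.load("top.npy",allow_pickle=True).item()
c=s["frame"][175:265,205:345,::-1]
cv2.imwrite("pics/z.png",cv2.resize(c,None,fx=5.5,fy=5.5,interpolation=cv2.INTER_CUBIC))
for n,p,z in(("stout",(235,208),129),("slim",(319.5,232.5),148),("stoutdial",(237,211),76),("slimdial",(316.5,234),86)): print(n,ray(s,[p],z))
b=ray(s,[[236,209],[246,209],[236,199]],129);print(b[1]-b[0],b[2]-b[0])
```

```text
stout [[537.73365532 188.944734   129.        ]]
slim [[484.17235549  18.28895164 148.        ]]
stoutdial [[537.69459006 189.29139178  76.        ]]
slimdial [[484.95211081  17.87114927  86.        ]]
[ -0.20480476 -20.47912325   0.        ] [20.72357987 -0.03931031  0.        ]
```

View pics/z.png

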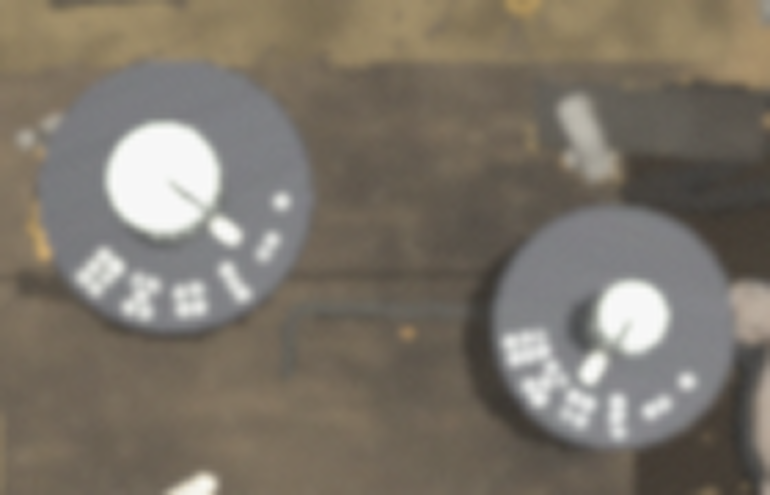

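The stout pointer is at or just past two dots (about 35° against 29° for dot 2), so it needs about +0.85 rad clockwise. The stout axis is near (538,189). I'll go round over the front edge, raised, to a point above it.

```bash
python3 -m handwheel '[{"grip":1,"tx":-0.129,"ty":-0.216,"tz":-0.05},{"grip":1,"tx":-0.129,"ty":-0.216,"tz":-0.05},{"grip":1,"tx":-0.129,"ty":-0.216,"tz":-0.05},{"grip":1,"tx":-0.129,"ty":-0.216,"tz":-0.05},{"grip":1,"tx":-0.129,"ty":-0.216,"tz":-0.05},{"grip":1,"tx":-0.129,"ty":-0.216,"tz":-0.05},{"grip":1,"tx":-0.129,"ty":-0.216,"tz":-0.05},{"grip":1,"tx":-0.258,"ty":-0.307,"tz":-0.05},{"grip":1,"tx":-0.258,"ty":-0.307,"tz":-0.05},{"grip":1,"tx":-0.258,"ty":-0.307,"tz":-0.05},{"grip":1,"tx":-0.258,"ty":-0.307,"tz":-0.05},{"grip":1,"tx":-0.258,"ty":-0.307,"tz":-0.05},{"grip":1,"tx":-0.442,"ty":-0.263,"tz":-0.05,"yaw":0.35},{"grip":1,"tx":-0.442,"ty":-0.263,"tz":-0.05,"yaw":0.35},{"grip":1,"tx":-0.442,"ty":-0.263,"tz":-0.05,"yaw":0.35},{"grip":1,"tx":-0.442,"ty":-0.263,"tz":-0.05,"yaw":0.35},{"grip":1,"tx":-0.442,"ty":-0.263,"tz":-0.05,"yaw":0.35},{"grip":1,"tx":-0.442,"ty":-0.263,"tz":-0.05,"yaw":0.35},{"grip":1,"tx":-0.442,"ty":-0.263,"tz":-0.05,"yaw":0.35},{"grip":1,"tx":-0.442,"ty":-0.263,"tz":-0.05,"yaw":0.35}]' 30
python3 - <<'E'
from h import *
s=snapshot("wrist"); np.save("w.npy",s,allow_pickle=True); cv2.imwrite("pics/w.png",s["frame"][:,:,::-1])
q=sense();print(q["eef_pos"],q["qpos"]);print(cv2.Rodrigues(q["tool_rot"])[0].round(3))
E
```

```text
[213.31960217 586.91949404 243.81881904] [ 1.04349331e+00  5.28227961e-01  1.43358518e+00 -1.25282015e-05
  1.18141135e+00 -1.78510515e-01]
[[-0.94   0.342 -0.001]
 [ 0.342  0.94  -0.001]
 [ 0.    -0.002 -1.   ]]invalid input at $[0]: expected keys grip, tx, ty, tz, yaw
```

View pics/w.png

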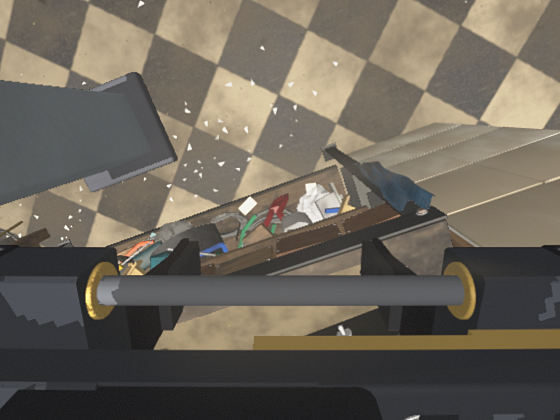

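The call was refused because every row needs all five keys. The wrist view only shows the floor and drawer, so the arm has not moved. I'll resend with full rows.

```bash
python3 -m handwheel '[{"grip":1,"tx":-0.129,"ty":-0.216,"tz":-0.05,"yaw":0},{"grip":1,"tx":-0.129,"ty":-0.216,"tz":-0.05,"yaw":0},{"grip":1,"tx":-0.129,"ty":-0.216,"tz":-0.05,"yaw":0},{"grip":1,"tx":-0.129,"ty":-0.216,"tz":-0.05,"yaw":0},{"grip":1,"tx":-0.129,"ty":-0.216,"tz":-0.05,"yaw":0},{"grip":1,"tx":-0.129,"ty":-0.216,"tz":-0.05,"yaw":0},{"grip":1,"tx":-0.129,"ty":-0.216,"tz":-0.05,"yaw":0},{"grip":1,"tx":-0.258,"ty":-0.307,"tz":-0.05,"yaw":0},{"grip":1,"tx":-0.258,"ty":-0.307,"tz":-0.05,"yaw":0},{"grip":1,"tx":-0.258,"ty":-0.307,"tz":-0.05,"yaw":0},{"grip":1,"tx":-0.258,"ty":-0.307,"tz":-0.05,"yaw":0},{"grip":1,"tx":-0.258,"ty":-0.307,"tz":-0.05,"yaw":0},{"grip":1,"tx":-0.442,"ty":-0.263,"tz":-0.05,"yaw":0.35},{"grip":1,"tx":-0.442,"ty":-0.263,"tz":-0.05,"yaw":0.35},{"grip":1,"tx":-0.442,"ty":-0.263,"tz":-0.05,"yaw":0.35},{"grip":1,"tx":-0.442,"ty":-0.263,"tz":-0.05,"yaw":0.35},{"grip":1,"tx":-0.442,"ty":-0.263,"tz":-0.05,"yaw":0.35},{"grip":1,"tx":-0.442,"ty":-0.263,"tz":-0.05,"yaw":0.35},{"grip":1,"tx":-0.442,"ty":-0.263,"tz":-0.05,"yaw":0.35},{"grip":1,"tx":-0.442,"ty":-0.263,"tz":-0.05,"yaw":0.35}]' 30
python3 - <<'E'
from h import *
s=snapshot("wrist"); np.save("w.npy",s,allow_pickle=True); cv2.imwrite("pics/w2.png",s["frame"][:,:,::-1])
q=sense();print(q["time"],q["eef_pos"],q["qpos"]);print(cv2.Rodrigues(q["tool_rot"])[0].round(3))
E
```

```text
time: 1.82
eef_pos: [537.5, 189.9, 293.7]
tool_rot: [-1.074, -2.949, 0.002]
wrist_force: [-0.1, -0.5, -0.6]
gripper_width: 87.3
grasp_force: 0.0
1.8667 [537.22154624 189.90837963 294.0289451 ] [ 1.43532198e-01  3.99199994e-01  1.51244686e+00  4.16748662e-04
  1.23243762e+00 -7.29630872e-01]
[[-0.766  0.643 -0.003]
 [ 0.643  0.766  0.   ]
 [ 0.002 -0.002 -1.   ]]
```

View pics/w2.png

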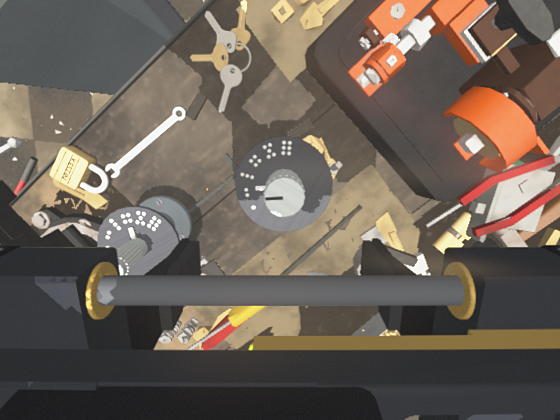

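The wrist view shows the stout dial at (284,184), with the sleeve's top near (283,196), the pointer towards the left (about (260,192)) and the dots from lower left to upper right. Next I'll compute the centre and angles from a mask.

Run:
```python
from h import *
s=np.load("w.npy",allow_pickle=True).item(); im=s["frame"]
g=im.min(2); m=(g>165).astype(np.uint8)
n,l,st,c=cv2.connectedComponentsWithStats(m)
ctr=np.array([537.7,189.1])
for i in range(1,n):
    if st[i,4]>=4 and np.hypot(*(c[i]-[284,187]))<55:
        p=ray(s,[c[i]],76)[0,:2]; d=p-ctr
        print(c[i].round(1),st[i,4],ray(s,[c[i]],129)[0,:2].round(1),"r",np.hypot(*d).round(1),"cw",round(-np.arctan2(d[1],d[0]),2))
cv2.imwrite("pics/z2.png",cv2.resize(im[130:240,225:345,::-1],None,fx=5,fy=5,interpolation=cv2.INTER_CUBIC))
```

```text
[283.8 142. ] 10 [503.7 223.6] r 44.1 cw -2.33
[289.5 142.4] 11 [507.3 227.3] r 44.8 cw -2.19
[269.5 144.4] 11 [496.9 212.1] r 42.6 cw -2.69
[264.4 146.5] 11 [495.3 207.1] r 42.1 cw -2.83
[283.3 147.1] 9 [507.  220.2] r 38.6 cw -2.32
[288.9 147.7] 9 [510.7 223.8] r 39.2 cw -2.17
[269.  150.2] 10 [500.6 208.2] r 36.7 cw -2.75
[282.8 152.5] 10 [510.4 216.7] r 32.8 cw -2.32
[273.6 154.1] 11 [506.1 209.2] r 31.4 cw -2.64
[288.7 152.9] 9 [514.2 220.6] r 33.7 cw -2.13
[254.3 156.1] 9 [496.  194.2] r 39.4 cw 3.08
[268.1 156.1] 8 [504.2 204.1] r 31.0 cw -2.84
[250.7 160.4] 10 [496.8 189. ] r 39.3 cw 2.92
[259. 160.] 9 [501.5 195.2] r 32.9 cw 3.1
[255.5 164.4] 11 [502.4 190. ] r 32.6 cw 2.91
[331.4 163.6] 14 [547.6 244.9] r 61.0 cw -1.21
[334.  171.5] 22 [555.2 242.2] r 61.8 cw -1.06
[242. 174.] 9 [501.1 174.2] r 42.2 cw 2.48
[246.9 175.1] 8 [504.9 177. ] r 36.6 cw 2.48
[279.5 175.5] 4 [525.  200.4] r 7.1 cw -2.39
[251.9 176.9] 8 [509.2 179.5] r 30.9 cw 2.45
[284.5 196.8] 1197 [544.1 190.7] r 18.3 cw 0.36
[260.  187.7] 44 [522.1 178.6] r 22.5 cw 1.97
[245.9 189.1] 8 [514.4 167.3] r 38.4 cw 2.05
[246.9 194.7] 9 [519.2 164.4] r 39.3 cw 1.88
[253. 207.] 21 [532.2 160.7] r 41.8 cw 1.49
```

View pics/z2.png

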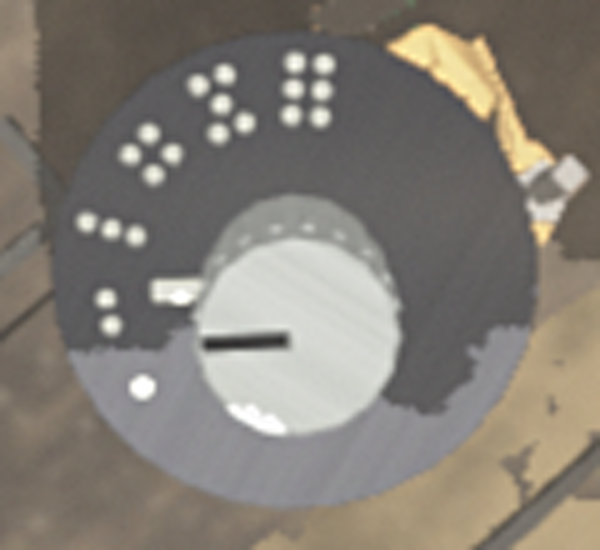

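Run:
```python
from h import *
from scipy.optimize import least_squares
s=np.load("w.npy",allow_pickle=True).item()
off=np.array([225,130])
P=lambda L,z: ray(s,np.array(L)/5+off-.4,z)[:,:2]
G=P([[143,387],[109,312],[111,229],[152,154],[220,104],[308,90]],76)
f=lambda v:(G-np.c_[v[0]+v[2]*np.cos(v[3]+.45*np.arange(6)),v[1]-v[2]*np.sin(v[3]+.45*np.arange(6))]).ravel()
r=least_squares(f,[540,189,42,1.4]);v=r.x;print("dial",v,abs(r.fun).max())
t=P([[155,292]],81)[0]-v[:2];print("tongue",np.hypot(*t),(-np.arctan2(t[1],t[0])-v[3]))
L=P([[205,344],[288,340]],129);d=L[0]-L[1];print("line",-np.arctan2(d[1],d[0])-v[3],L,"top",P([[298,337]],129))
print("dial outline",P([[53,270],[540,270],[295,32],[295,508]],76))
```

```text
dial [544.40511018 189.97354919  42.5423573    1.6505765 ] 0.21432252933158225
tongue 31.088523709755297 0.5740885190149547
line 0.5689164808119704 [[533.54006026 175.73304255]
 [543.22906033 188.51283778]] top [[544.01074476 190.37217182]]
dial outline [[507.63347148 150.11246702]
 [577.69937756 233.57077735]
 [502.37326881 225.04760379]
 [585.89334824 155.31565276]]
```

The dial and sleeve centre is about (544,190) and the joint is about 0.57, so the turn needed is about 0.78. I'll descend and close gently, to check that the grip is centred.

```bash
python3 -m handwheel '[{"grip":1,"tx":-0.0044,"ty":0.0037,"tz":0.03,"yaw":0},{"grip":1,"tx":-0.0044,"ty":0.0037,"tz":0.06,"yaw":0},{"grip":1,"tx":-0.0044,"ty":0.0037,"tz":0.09,"yaw":0},{"grip":1,"tx":-0.0044,"ty":0.0037,"tz":0.12,"yaw":0},{"grip":1,"tx":-0.0044,"ty":0.0037,"tz":0.145,"yaw":0},{"grip":1,"tx":-0.0044,"ty":0.0037,"tz":0.165,"yaw":0},{"grip":1,"tx":-0.0044,"ty":0.0037,"tz":0.178,"yaw":0},{"grip":1,"tx":-0.0044,"ty":0.0037,"tz":0.178,"yaw":0},{"grip":1,"tx":-0.0044,"ty":0.0037,"tz":0.178,"yaw":0}]' 8
python3 -m handwheel '[{"grip":-0.1,"tx":0,"ty":0,"tz":0,"yaw":0},{"grip":-0.1,"tx":0,"ty":0,"tz":0,"yaw":0},{"grip":-0.1,"tx":0,"ty":0,"tz":0,"yaw":0},{"grip":-0.1,"tx":0,"ty":0,"tz":0,"yaw":0},{"grip":-0.3,"tx":0,"ty":0,"tz":0,"yaw":0},{"grip":-0.3,"tx":0,"ty":0,"tz":0,"yaw":0},{"grip":-0.3,"tx":0,"ty":0,"tz":0,"yaw":0},{"grip":-0.3,"tx":0,"ty":0,"tz":0,"yaw":0},{"grip":-0.3,"tx":0,"ty":0,"tz":0,"yaw":0}]' 8
python3 - <<'E'
from h import *
q=sense();R=cv2.Rodrigues(q["tool_rot"])[0]
print("tool-frame force",R.T@q["wrist_force"],"torque",q["ft_torque"])
for n in("wrist",):
    s=snapshot(n);cv2.imwrite("pics/w3.png",s["frame"][:,:,::-1])
E
```

```text
time: 2.62
eef_pos: [543.4, 189.7, 116.6]
tool_rot: [-1.074, -2.951, 0.001]
wrist_force: [0.7, 0.1, 0.0]
gripper_width: 87.1
grasp_force: 0.0
time: 3.37
eef_pos: [544.4, 188.7, 116.6]
tool_rot: [-1.075, -2.951, 0.002]
wrist_force: [-1.3, -2.2, 1.4]
gripper_width: 39.2
grasp_force: 8.0
tool-frame force [-0.43473086 -2.5558703  -1.44214656] torque [-0.37937781  0.15378187 -0.0167702 ]
```

View pics/w3.png

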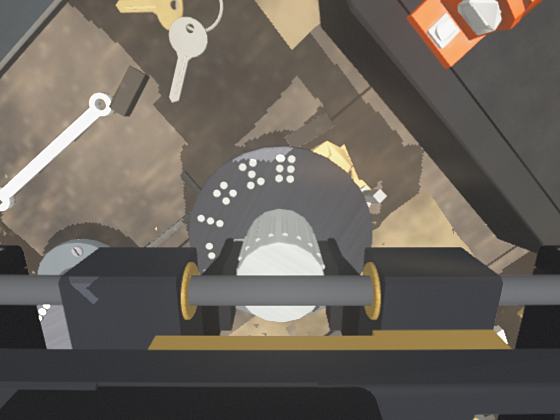

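The sleeve is held between the pads at 39 mm opening, with only about 2.5 N side force, so it is well centred. Now I'll turn it clockwise by 0.80.

```bash
python3 -m handwheel '[{"grip":-0.3,"tx":0,"ty":0,"tz":0,"yaw":0},{"grip":-0.3,"tx":0,"ty":0,"tz":0,"yaw":0},{"grip":-0.3,"tx":0,"ty":0,"tz":0,"yaw":0.06},{"grip":-0.3,"tx":0,"ty":0,"tz":0,"yaw":0.12},{"grip":-0.3,"tx":0,"ty":0,"tz":0,"yaw":0.18},{"grip":-0.3,"tx":0,"ty":0,"tz":0,"yaw":0.24},{"grip":-0.3,"tx":0,"ty":0,"tz":0,"yaw":0.3},{"grip":-0.3,"tx":0,"ty":0,"tz":0,"yaw":0.36},{"grip":-0.3,"tx":0,"ty":0,"tz":0,"yaw":0.42},{"grip":-0.3,"tx":0,"ty":0,"tz":0,"yaw":0.48},{"grip":-0.3,"tx":0,"ty":0,"tz":0,"yaw":0.54},{"grip":-0.3,"tx":0,"ty":0,"tz":0,"yaw":0.6},{"grip":-0.3,"tx":0,"ty":0,"tz":0,"yaw":0.66},{"grip":-0.3,"tx":0,"ty":0,"tz":0,"yaw":0.72},{"grip":-0.3,"tx":0,"ty":0,"tz":0,"yaw":0.77},{"grip":-0.3,"tx":0,"ty":0,"tz":0,"yaw":0.8},{"grip":-0.3,"tx":0,"ty":0,"tz":0,"yaw":0.8},{"grip":-0.3,"tx":0,"ty":0,"tz":0,"yaw":0.8},{"grip":-0.3,"tx":0,"ty":0,"tz":0,"yaw":0.8}]' 25
python3 -m handwheel '[{"grip":0,"tx":0,"ty":0,"tz":0,"yaw":0},{"grip":0.3,"tx":0,"ty":0,"tz":0,"yaw":0},{"grip":1,"tx":0,"ty":0,"tz":0,"yaw":0},{"grip":1,"tx":0,"ty":0,"tz":0,"yaw":0},{"grip":1,"tx":0,"ty":0,"tz":0,"yaw":0},{"grip":1,"tx":0,"ty":0,"tz":0,"yaw":0},{"grip":1,"tx":0,"ty":0,"tz":-0.03,"yaw":0},{"grip":1,"tx":0,"ty":0,"tz":-0.06,"yaw":0},{"grip":1,"tx":0,"ty":0,"tz":-0.1,"yaw":0},{"grip":1,"tx":0,"ty":0,"tz":-0.14,"yaw":0},{"grip":1,"tx":0,"ty":0,"tz":-0.18,"yaw":0},{"grip":1,"tx":0,"ty":0,"tz":-0.18,"yaw":0},{"grip":1,"tx":0,"ty":0,"tz":-0.18,"yaw":0}]'
python3 - <<'E'
from h import *
s=snapshot("wrist"); np.save("w.npy",s,allow_pickle=True); cv2.imwrite("pics/w4.png",cv2.resize(s["frame"][110:250,190:370,::-1],None,fx=4,fy=4,interpolation=cv2.INTER_CUBIC))
E
```

```text
time: 5.0
eef_pos: [542.6, 187.8, 116.5]
tool_rot: [-2.138, -2.3, 0.009]
wrist_force: [-5.3, -5.5, 5.3]
gripper_width: 39.3
grasp_force: 25.0
time: 6.08
eef_pos: [546.5, 189.6, 299.7]
tool_rot: [2.137, 2.297, 0.009]
wrist_force: [-0.1, 0.1, -0.6]
gripper_width: 87.3
grasp_force: 0.0
```

View pics/w4.png

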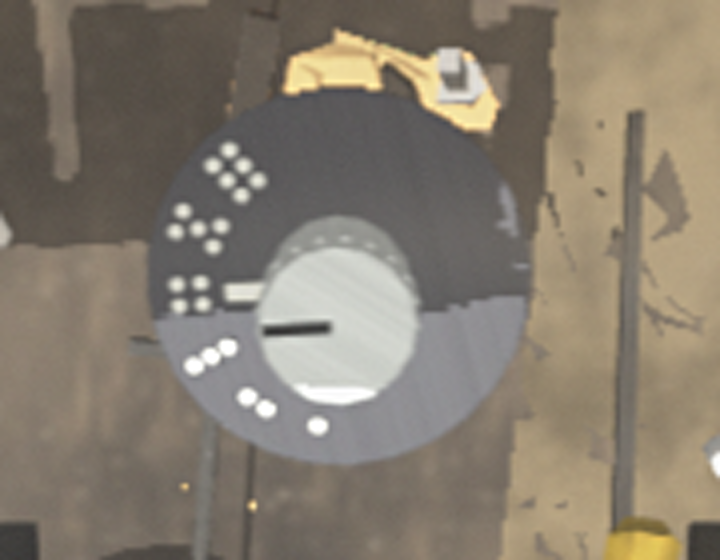

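The tongue (about (243,292) in the crop) points straight at the four-dot group (190,295). The gripper is open and clear above the sleeve, and the slim driver was never touched. I'll hand it in.

```bash
python3 -c "from cell import sign_off; print(sign_off())"
```

```text
the job is handed in; nothing more can be done
None
```

The stout driver's pointer is at 4 in the last wrist picture, with the gripper open and clear above it; the slim driver was never touched, and I handed the job in at about 6 s of the 32 s (no verdict was returned).

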